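Set the stop of a dental pin drill and hold a model plate home under its lip

ROBOT

A 6-joint arm with a two-finger parallel gripper is mounted at the origin on the work surface. World frame = base frame: x ahead of the robot, y to its left, z up, the work surface at z = 0. Lengths are in m, angles in degrees, forces in N, time in s.
With the tool pointing down it reaches from about 0.3 to 0.95 m from the base axis. Payload 3.1 kg.
Tool frame: the origin (TCP) lies at the very end of the fingers, on their centre line; the grasp point (between the pads) lies 19 mm behind it; z points along the fingers, y is the line along which they close (so a half turn about z gives the same grasp; the last joint's range is limited). The gripper opens to 85 mm and grips with 20 to 120 N. Pads are 22 mm wide; open, the fingers measure 114 mm over their backs; the gripper's body (76 mm by 85 mm) begins 54 mm behind the grasp point. The pads swing forward as they close: fully open they stand 13 mm farther back than shut.
Start: joints at [-75.499, 17.653, 93.61, -0, 68.738, -3.994], TCP at [0.198, -0.593, 0.231] pointing down, gripper open.
Joint ranges: [-175.34, 175.34], [-45.06, 112.39], [2.9, 150.54], [-68.45, 248.45], [3.09, 151.38], [-168.51, 168.51]. Speed limits (degrees/s): [159.86, 159.86, 180, 180, 180, 180].

INTERFACE

Orientations are given as [roll, pitch, yaw] about the fixed x, y, z axes, in that order (R = Rz(yaw) Ry(pitch) Rx(roll)).
In Python, from cell import robot gives the robot as it stands.
- The arm moves only by the tool carry_out, never from a script. Its argument "increments" is a list of rows, each a list of 6 numbers: the shift along the tool's x, y, z in m, then the turn, a rotation vector about the tool's x, y, z in rad. A call has 1 to 20 rows; each row shifts and turns the commanded pose from where the row before left it, along the tool's axes as they then stand; what a row does not reach is not made up. A row lasts 1/12 s, in which the tool goes at most 41.7 mm and 7.16 degrees, less where a joint would pass 70% of its speed; a pose out of reach is approached as far as the arm can. A call is refused whole if a number of a shift passes 0.0417 or a number of a turn 0.125, either way. A call with a gripper value outside its range is refused whole. "claw" is the opening in per cent of the stroke, from 0 (shut) to 100 (fully open), set as the call begins (left out, the last holds). The fingers move at their own pace and stop on an object; the grip force is fixed at half the most. Time passes only in rows, so rows that do not move let the fingers close. It gives the time, the measured TCP pose, the force, the opening and the grip force at its end, in the units of the state.
- robot.state(): the state, without advancing time (a new reading comes with each control period).
- robot.capture(name): name is "side" or "top"; returns the picture (480x640x3 uint8, blue, green, red); there is no depth.
- robot.get_calibration(name): a dict with "vertical_fov" (degrees; the focal length in pixels is half the picture's height over the tangent of half this angle, whatever the lens; pixels are square), "cx", "cy" (the principal point, pixels), "T" (4x4, takes a point from camera to world coordinates). Camera axes: x right, y down, z forward; pixel columns grow to the right and rows downward; lengths in m; the calibration is good to about 2 mm. A picture is of the moment at which its call begins. get_calibration takes no time and is no camera call.
- robot.job_done(): hands the job in; it is judged then, once.
Trained networks look in the newest picture that a camera, given by its name, has taken for a name from the list of things; names that differ only in an ending like _2 or _b are one class to them, and where a whole thing is asked for, a point or a joint stands for the part that bears it (a point fixed in the world has none). Each returns a list of dicts, best first, with "score" (0 to 1); they miss things now and then, are a little off and sometimes report something else, mostly with a low value. They report only what shows in the picture. A call takes as long as a camera call. They do not tell look-alikes from the thing itself.
- robot.recognise(camera, name): "box" ([left, top, right, bottom] in pixels, round what is visible of it).
The state is a dict: "time_s": time; "joint_positions": joint angles; "joint_vel": joint speeds; "joint_efforts": joint torques, N m; "tool_pos": TCP position; "eef_rot": TCP orientation; "force": force on the tool from outside, world axes, zero at the start; "torque": the same for the moment, N m; "opening": finger opening in m; "finger_force": force on a finger pad.
Only numpy, scipy, OpenCV 4.12 (cv2) and the standard library are available. Lean on these libraries where they do the work, as an engineer would, in place of code of your own. Each camera call takes 0.05 s, during which the arm holds its last target. There are 200 camera calls.

TASK

On the pin-drilling unit, turn the knurled knob a little at a time until the pointer on the sliding back stop lines up with the long mark on the scale, then let the knob go. Then take the base plate that carries the dental arch, lay it flat on the drilling table and slide it, straight edge first and about centred on the stop, under the stop's lip and against the sprung ejector bar until the straight edge is fully home and square against the stop. Finish while still holding it pressed home as if for drilling - do not let go at the end - with the pointer still on the mark and the other things on the bench left where they are.

Things in the scene. Friction and masses are not known exactly. Their poses are not given: they have to be found in the camera images.
- drill_unit: Pin-drilling unit: white housing 200 x 220 mm, flat aluminium drilling table on top, 90 mm above the bench. Does not move. Origin under its middle at bench level; x points from its front (switch, dust drawer) to its back, away from the operator, y to its left, z up. At its back right corner (x +88, y -55 mm) a 14 mm post, 120 mm above the table, carries a laser arm parked to the back.
- stop: Sliding back stop, a bar 124 mm long (y), 18 deep, 22 high. Origin at the foot of its front face, mid-length, at table height; x as the unit's x, the way the plate is pushed. Only the knob moves it, by a rack (14 mm high, y -62 to -71 mm, running towards the operator); pushes above about 30 N shift it. Pointer on the mark = origin at x +35, y 0 mm of the unit; it starts 8 to 20 mm short of that.
- pointer_tip (a point): Tip of the brass pointer fixed to the left end of the stop (9 mm behind its face, at y = +88 mm), just above the scale.
- scale_mark (a point): The long mark on the white scale strip on the table's left side, a dark line 2 mm wide across the strip, longer than the other ticks; its x axis is the unit's x. The pointer is right when it stands at the same x as the mark, within 2 mm.
- knob: Round black knurled knob on the table's right side, diameter 36 mm, vertical axis. Origin on the axis at table height; the knob spans 27 to 53 mm above the table: grip about 42 mm above it. Clockwise from above moves the stop away from the operator, 10 mm per radian. Resists with about 0.35 N m, has no spring, stays where left. From the start it needs 0.8 to 2 rad clockwise.
- plate: Plate with the arch, loose on the bench: grey D-shape 9 mm thick, 70 wide (y), from rounded front at x -43 to straight edge at x +40 mm. Origin on its underside, x to the straight edge, z up. 0.12 to 0.22 kg. On it a plaster horseshoe: two legs along x from -8 to +24 mm, outer sides flat and 52 mm apart, 9 to 28 mm above the underside, teeth up to 37. Good grip: across the legs at x +6, 31 mm up.
- lip (a point): Middle of the lip's front edge, at its underside. The lip is 110 mm long (y), juts 10 mm from the stop's face towards the operator, and its underside is 12 mm, its top 18 mm above the table, so a 9 mm plate passes with 3 mm to spare.
- plate_edge (a point): Middle of the straight edge of the plate, at its underside (x = +40 mm of the plate). Fully home it lies in the plane of the stop's face, at the stop's origin.
- ejector (a joint): The sprung ejector bar in the stop's face below the lip, 50 mm long, 1.5 to 7.5 mm above the table. 0 = out, standing 5 mm proud of the face; 0.005 m = pushed in flush. It takes 3 N to start and 5.5 N to push in fully (besides the plate's own drag on the table), and shoves the plate out again when the plate is let go.
- spare_plate: A bystander: bare D-shaped plate of the same size without an arch; origin as for the other plate.
- loose_cast: A bystander: a plaster horseshoe arch without a plate, 52 mm wide, 28 mm high; origin on its underside.
- jar_a: A bystander: powder jar, diameter 42 mm, 52 mm high, close by the straight edge side of the plate; origin under its middle.
- jar_b: A bystander: a like jar to the right of the unit; origin under its middle.
- jar_c: A bystander: a like jar to the right of the unit; origin under its middle.
- pin_box: A bystander: clear box 90 x 60 x 22 mm with brass dowel pins; origin under its middle.
- brush: A bystander: brush 160 mm long lying on the bench.
There are look-alikes about, which are no part of the job. What is shaped like the plate but green is not meant.

How it is judged:
By the outcome, as a careful person would: the job done as asked, in the order asked, and still so for the second after the job is handed in, while the arm keeps its last pose, push and grip.
It also fails if it takes over 72 s, if anything falls off the work surface, if the arm or the gripper's body presses on something with over 40 N, if the wrist force passes 120 N, or if a joint passes its speed limit or range.

## Working session

There is one attempt and no reset: what is moved stays moved. The work goes in short steps, Python scripts to look and compute and a tool call to move; the robot and the scene stay as the last step left them, time stands still between calls to the robot, and variables do not carry over. Pictures are saved under pics/ and viewed, at most 10 in all, crops included, and the job is handed in when it is done.

Besides the shell and the picture viewer there is one more tool, called after ">>>" as name(argument=value, ...) on one line, values as JSON. carry_out: Moves the arm, as the interface text tells. Its arguments: {"type":"object","properties":{"increments":{"type":"array","items":{"type":"array","items":{"type":"number"}}},"claw":{"type":"number"}},"required":["increments"]}

```bash
ls; mkdir -p pics; cat > h.py <<'E'
import numpy as np, cv2
from cell import robot
def cal(n):
    c=robot.get_calibration(n); f=240/np.tan(np.radians(c['vertical_fov'])/2)
    return f,c['cx'],c['cy'],np.array(c['T'])
def ray(n,u,v):
    f,cx,cy,T=cal(n); d=T[:3,:3]@np.array([(u-cx)/f,(v-cy)/f,1]); return T[:3,3],d
def atz(n,u,v,z):
    o,d=ray(n,u,v); return o+d*(z-o[2])/d[2]
def proj(n,p):
    f,cx,cy,T=cal(n); q=T[:3,:3].T@(np.array(p)-T[:3,3]); return np.array([cx+f*q[0]/q[2],cy+f*q[1]/q[2]])
def tri(obs):
    A=np.zeros((3,3));b=np.zeros(3)
    for n,u,v in obs:
        o,d=ray(n,u,v); d=d/np.linalg.norm(d); P=np.eye(3)-np.outer(d,d); A+=P;b+=P@o
    p=np.linalg.solve(A,b); return p,[np.round(proj(n,p)-[u,v],1) for n,u,v in obs]
E
python3 - <<'E'
from h import *
np.set_printoptions(precision=3,suppress=True)
for n in('side','top'):
    cv2.imwrite(f'pics/{n}0.png',robot.capture(n)); print(n,robot.get_calibration(n))
    for k in('drill_unit','stop','pointer_tip','scale_mark','knob','plate','lip','plate_edge','spare_plate','loose_cast','jar_a','pin_box','brush'):
        print(k,[(np.round(d['box']).astype(int).tolist(),round(d['score'],2)) for d in robot.recognise(n,k)][:4])
print(robot.state())
E
```

```text
pics
side {'vertical_fov': 49.563667590342966, 'cx': 311.09578862939, 'cy': 244.72007094104342, 'T': array([[ 0.895, -0.318,  0.312,  0.093],
       [-0.446, -0.657,  0.608, -0.749],
       [ 0.012, -0.684, -0.73 ,  1.004],
       [ 0.   ,  0.   ,  0.   ,  1.   ]])}
drill_unit []
stop [([341, 255, 395, 309], 0.65), ([314, 238, 460, 348], 0.36)]
pointer_tip [([341, 252, 393, 310], 0.56)]
scale_mark [([315, 239, 461, 347], 0.95), ([341, 252, 395, 308], 0.66)]
knob [([353, 288, 370, 314], 0.83)]
plate [([268, 190, 304, 214], 0.66), ([224, 200, 256, 222], 0.66), ([306, 214, 338, 243], 0.56), ([450, 365, 475, 392], 0.22)]
lip [([342, 252, 394, 308], 0.71)]
plate_edge [([271, 192, 296, 217], 0.94), ([304, 218, 341, 239], 0.79), ([225, 200, 253, 224], 0.65)]
spare_plate [([227, 159, 254, 178], 0.58), ([303, 173, 314, 194], 0.21)]
loose_cast [([284, 147, 301, 169], 0.54), ([300, 172, 315, 195], 0.37)]
jar_a [([446, 366, 474, 391], 0.92), ([298, 172, 317, 195], 0.6), ([390, 386, 405, 405], 0.48)]
pin_box [([248, 224, 278, 253], 0.61)]
brush [([269, 192, 300, 218], 0.71)]
top {'vertical_fov': 
[... 768 characters left out ...]
 0.81)]
loose_cast [([122, 154, 150, 181], 0.63)]
jar_a [([484, 162, 509, 179], 0.86), ([185, 163, 206, 182], 0.72), ([480, 225, 500, 244], 0.71)]
pin_box [([236, 246, 278, 287], 0.86)]
brush [([469, 276, 529, 324], 0.75)]
{'time_s': 1.4, 'joint_positions': array([-75.497,  17.654,  93.609,  -0.   ,  68.738,  -3.993]), 'joint_vel': array([ 0.033, -0.023,  0.13 , -0.008, -0.033,  0.112]), 'joint_efforts': array([  0.   , -41.528, -27.707,  -0.   ,   0.001,   0.   ]), 'tool_pos': array([ 0.198, -0.593,  0.231]), 'eef_rot': array([-179.998,    0.   ,   18.496]), 'force': array([-0.163,  0.476, -0.574]), 'torque': array([0.003, 0.014, 0.016]), 'finger_force': 0.0, 'opening': 0.08547322844026888}
```

```bash
python3 - <<'E'
import cv2
t=cv2.imread('pics/top0.png'); s=cv2.imread('pics/side0.png')
cv2.imwrite('pics/t1.png',cv2.resize(t[90:350,90:550],(796,450),interpolation=cv2.INTER_CUBIC))
cv2.imwrite('pics/s1.png',cv2.resize(s[130:420,200:500],(620,600),interpolation=cv2.INTER_CUBIC))
cv2.imwrite('pics/t2.png',cv2.resize(t[100:260,315:455],(525,600),interpolation=cv2.INTER_CUBIC))
E
```

```text
(no output)
```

View pics/t1.png

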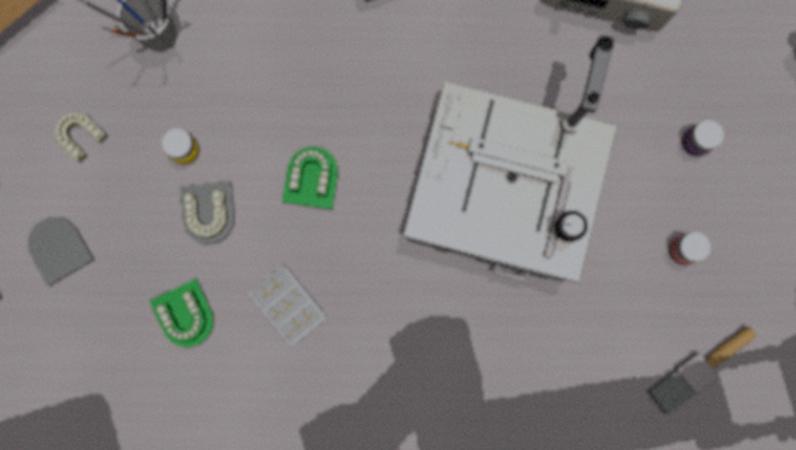

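View pics/s1.png

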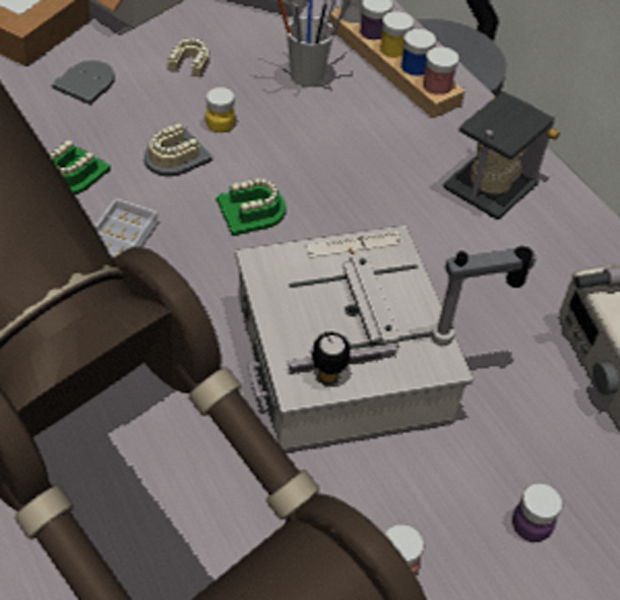

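View pics/t2.png

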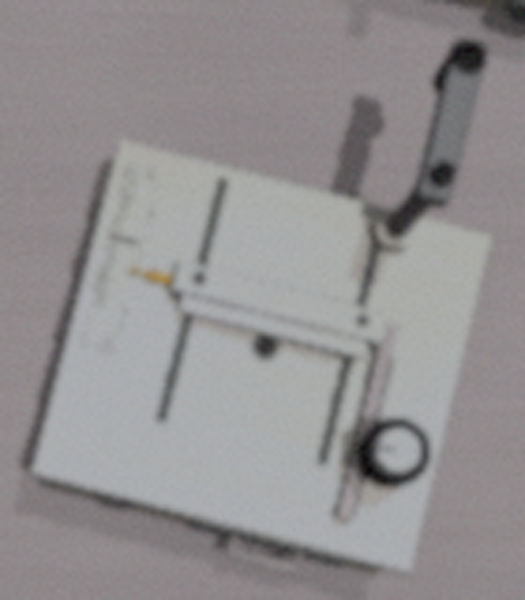

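t1/t2 (top view) show the drill unit with its front towards the robot. The knob is near top px (421,220), and the brass pointer (about 353,173) sits short of the long mark (about 347,164). There are three arch plates:
- Grey, top (210,212), side (285,203).
- Green, top (270,190).
- Green, top (196,272).

The grey plate fits because the green ones are excluded, and the yellow jar stands by its straight edge. Next I measure the poses and take one enlarged crop to confirm the plate.

```bash
python3 - <<'E'
from h import *
np.set_printoptions(precision=4,suppress=True)
t=cv2.imread('pics/top0.png'); s=cv2.imread('pics/side0.png')
C=[(347,137.9),(445.9,162.9),(424.6,252.3),(323,225.9)]
P=np.array([atz('top',*c,.09) for c in C]); print(P, np.linalg.norm(P-np.roll(P,-1,0),axis=1))
e=[P[1]-P[2],P[0]-P[3]]; print([np.degrees(np.arctan2(v[1],v[0])) for v in e],[np.degrees(np.arctan2(v[1],v[0]))-90 for v in (P[0]-P[1],P[3]-P[2])])
print('ctr',P.mean(0))
# side corners (scale 2.0667,2.069; offset 200,130)
S=[(405,227),(469,376),(280,412),(238,250)]
for c,q in zip(C,S): print(tri([('top',*c),('side',200+q[0]/2.0667,130+q[1]/2.069)]))
print('knobtop',atz('top',315+394/3.75,100+453/3.75,.143), tri([('top',315+394/3.75,100+453/3.75),('side',200+332/2.0667,130+347/2.069)]))
# plate: grey plate edge corners at 9mm
a=cv2.resize(t[175:245,170:250],(400,350),interpolation=cv2.INTER_CUBIC)
b=cv2.resize(s[180:225,260:310],(400,360),interpolation=cv2.INTER_CUBIC)
cv2.imwrite('pics/p.png',np.hstack([cv2.copyMakeBorder(a,0,10,0,0,0),b]))
E
```

```text
[[ 0.675  -0.0591  0.09  ]
 [ 0.6188 -0.2761  0.09  ]
 [ 0.4221 -0.2251  0.09  ]
 [ 0.479  -0.0061  0.09  ]] [0.2241 0.2032 0.2263 0.203 ]
[np.float64(-14.529133320570498), np.float64(-15.141696026457353)] [np.float64(-14.510763451261568), np.float64(-14.56790519619355)]
ctr [ 0.5487 -0.1416  0.09  ]
(array([ 0.6775, -0.06  ,  0.0872]), [array([ 0.3, -0.7]), array([-0.7,  0.2])])
(array([ 0.6181, -0.2752,  0.0938]), [array([ 0. , -0.1]), array([-0.1,  0. ])])
(array([ 0.4223, -0.2253,  0.089 ]), [array([ 0. , -0.1]), array([-0.1,  0. ])])
(array([ 0.4818, -0.0071,  0.0883]), [array([ 0.5, -1.2]), array([-1.2,  0.2])])
knobtop [ 0.4837 -0.2055  0.143 ] (array([ 0.4865, -0.2074,  0.1383]), [array([ 0.4, -1. ]), array([-1.1,  0.2])])
```

View pics/p.png

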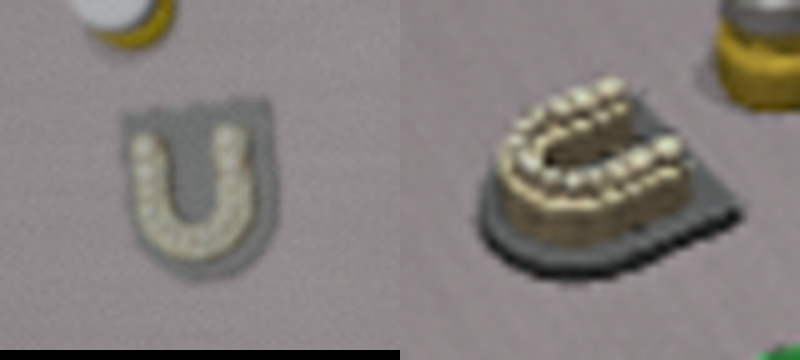

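The crop confirms the grey base carrying a plaster arch. Its straight edge faces away from the robot (crop 122,117 to 271,100), towards the yellow jar. Next I get numbers for the plate, and rectified table views for the pointer and mark.

```bash
cat >> h.py <<'E'
YAW=-14.6; CT=np.array([.5495,-.1418]); c_,s_=np.cos(np.radians(YAW)),np.sin(np.radians(YAW)); RU=np.array([[c_,-s_],[s_,c_]])
def unit(p): return RU.T@(np.array(p)[:2]-CT)
def world(x,y): return RU@np.array([x,y])+CT
def rect(n,im,x0,x1,y0,y1,z,k=4):
    # k px per mm; rows: x decreasing downward, cols: y decreasing rightwards
    src=[proj(n,[*world(x/1e3,y/1e3),z]) for x,y in((x1,y1),(x1,y0),(x0,y0),(x0,y1))]
    W,H=int((y1-y0)*k),int((x1-x0)*k)
    M=cv2.getPerspectiveTransform(np.float32(src),np.float32([(0,0),(W,0),(W,H),(0,H)]))
    return cv2.warpPerspective(im,M,(W,H),flags=cv2.INTER_CUBIC)
E
python3 - <<'E'
from h import *
np.set_printoptions(precision=4,suppress=True)
t=cv2.imread('pics/top0.png'); s=cv2.imread('pics/side0.png')
A=rect('top',t,-10,90,60,110,.0915,6); B=rect('side',s,-10,90,60,110,.0915,6)
cv2.imwrite('pics/r.png',np.hstack([A,B]))
f=lambda x,y:(170+x/5,175+y/5)
g=lambda x,y:(260+(x-400)/8,180+y/8)
a=atz('top',*f(122,117),.009);b=atz('top',*f(271,100),.009);c=atz('top',*f(203,280),.009)
print(a,b,c,'w',np.linalg.norm(a-b),'len',np.linalg.norm((a+b)/2-c)); v=a-b; print('yaw edge',np.degrees(np.arctan2(v[1],v[0]))-90)
for z in (.03,.037): 
    l=atz('top',*f(145,140),z);r=atz('top',*f(229,135),z);q=atz('top',*f(197,245),z); m=(l+r)/2-q; print('legs',l,r,np.linalg.norm(l-r),np.degrees(np.arctan2(m[1],m[0])))
# triangulate right leg end tooth, left leg end tooth, right edge corner
print(tri([('top',*f(229,133)),('side',*g(670,147))])); print(tri([('top',*f(145,140)),('side',*g(610,87))])); print(tri([('top',*f(271,100)),('side',*g(742,205))]))
for y in (80,): pass
G=cv2.cvtColor(A,cv2.COLOR_BGR2GRAY).astype(float)
E
```

```text
[0.553  0.2948 0.009 ] [0.5612 0.2249 0.009 ] [0.476  0.2549 0.009 ] w 0.07037821853871024 len 0.0812157657614519
yaw edge 6.690548918020724
legs [0.5387 0.2788 0.03  ] [0.541  0.2401 0.03  ] 0.03876778082970159 6.664629562965888
legs [0.5375 0.2771 0.037 ] [0.5399 0.2386 0.037 ] 0.03852855367555949 6.664629562965914
(array([0.5422, 0.2388, 0.0345]), [array([ 0.2, -0.4]), array([-0.4,  0. ])])
(array([0.5382, 0.278 , 0.0331]), [array([ 0., -0.]), array([-0.,  0.])])
(array([0.5623, 0.224 , 0.0113]), [array([ 0.2, -0.6]), array([-0.5,  0.1])])
```

View pics/r.png

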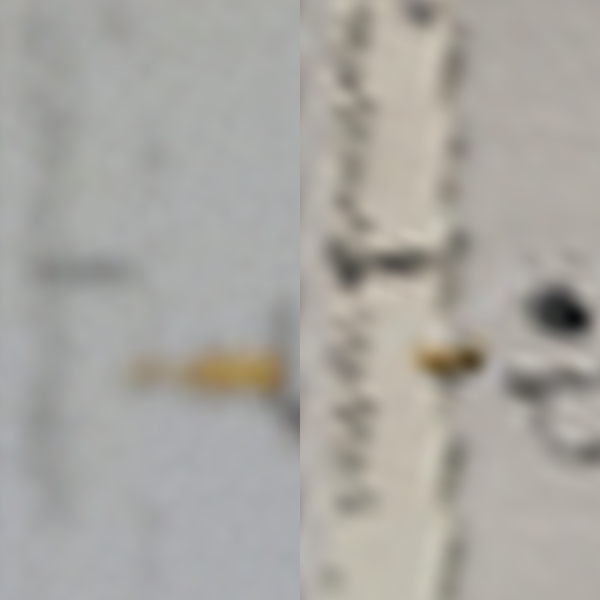

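The mark sits at unit x≈45–46 and the pointer at ≈28–30, so the gap is about 16.5 mm, or about 1.6 rad clockwise. I'm moving above the knob.

>>> carry_out(increments=[[0.0303, -0.0212, 0, 0, 0, 0], [0.0303, -0.0212, 0, 0, 0, 0], [0.0303, -0.0212, 0, 0, 0, 0], [0.0303, -0.0212, 0, 0, 0, 0], [0.0303, -0.0212, 0, 0, 0, 0], [0.0303, -0.0212, 0, 0, 0, 0], [0.0303, -0.0212, 0, 0, 0, 0], [0.0303, -0.0212, 0, 0, 0, 0], [0.0303, -0.0212, 0, 0, 0, 0], [0.0303, -0.0212, 0, 0, 0, 0], [0.0303, -0.0212, 0, 0, 0, 0], [0.0303, -0.0212, 0, 0, 0, 0], [0.0303, -0.0212, 0, 0, 0, 0], [0, 0, 0.005, 0, 0, -0.107], [0, 0, 0.005, 0, 0, -0.107], [0, 0, 0.005, 0, 0, -0.107], [0, 0, 0.005, 0, 0, -0.107], [0, 0, 0.005, 0, 0, -0.107], [0, 0, 0.005, 0, 0, -0.107], [0, 0, 0, 0, 0, 0]], claw=100)

```text
time_s: 3.07
tool_pos: [0.4837, -0.206, 0.2003]
eef_rot: [-179.9, 0.0, 55.4]
force: [0.6, 0.8, -0.3]
opening: 0.0856
finger_force: 0.0
```

```bash
python3 - <<'E'
from h import *
t=robot.capture('top'); s=robot.capture('side')
cv2.imwrite('pics/k.png',np.hstack([cv2.resize(t[110:260,310:460],(400,400)),cv2.resize(s[200:350,300:450],(400,400))]))
for n in('top','side'): print(proj(n,[.4837,-.206,.2003]),proj(n,[.4837,-.206,.132]))
print(cv2.norm(s[200:350,300:450]))
E
```

```text
[426.44875676 217.09826801] [419.19087923 221.48199822]
[360.45111226 278.97694198] [357.814501   299.71826168]
27499.81618120383
```

View pics/k.png

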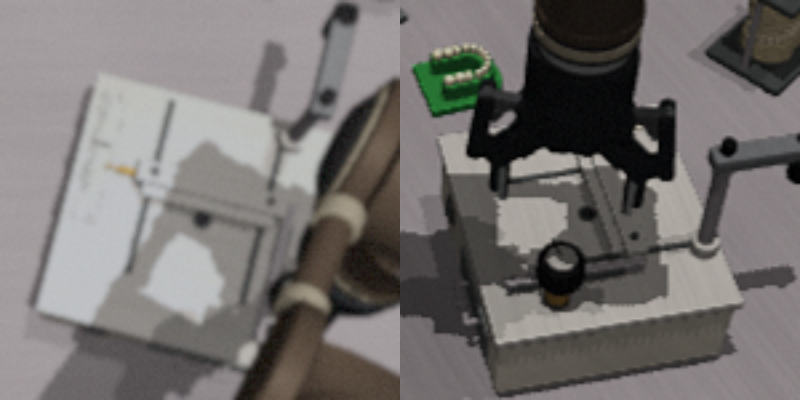

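The top view shows the pointer stays in sight at (357,173). The side view shows the knob right under the open fingers, about 2 mm to their tool +y side. Descending and gripping.

>>> carry_out(increments=[[0.0002, 0.001, 0.018, 0, 0, 0], [0.0002, 0.0009, 0.018, 0, 0, 0], [0, 0, 0.018, 0, 0, 0], [0, 0, 0.018, 0, 0, 0], [0, 0, 0.0153, 0, 0, 0], [0, 0, 0, 0, 0, 0], [0, 0, 0, 0, 0, 0]])

```text
time_s: 3.75
tool_pos: [0.4857, -0.207, 0.1137]
eef_rot: [-179.9, 0.0, 55.2]
force: [0.2, -0.1, -0.1]
opening: 0.0854
finger_force: 0.0
```

>>> carry_out(increments=[[0, 0, 0, 0, 0, 0], [0, 0, 0, 0, 0, 0], [0, 0, 0, 0, 0, 0], [0, 0, 0, 0, 0, 0], [0, 0, 0, 0, 0, 0], [0, 0, 0, 0, 0, 0], [0, 0, 0, 0, 0, 0], [0, 0, 0, 0, 0, 0], [0, 0, 0, 0, 0, 0], [0, 0, 0, 0, 0, 0]], claw=0)

```text
time_s: 4.58
tool_pos: [0.4875, -0.208, 0.1154]
eef_rot: [179.8, -0.0, 55.3]
force: [-0.1, -0.4, 5.9]
opening: 0.0346
finger_force: 60.0
```

>>> carry_out(increments=[[0, 0.001, -0.0008, 0, 0, 0], [0, 0.001, -0.0008, 0, 0, 0], [0, 0, 0, 0, 0, 0.06], [0, 0, 0, 0, 0, 0.06], [0, 0, 0, 0, 0, 0.06], [0, 0, 0, 0, 0, 0.06], [0, 0, 0, 0, 0, 0.06], [0, 0, 0, 0, 0, 0.06], [0, 0, 0, 0, 0, 0.06], [0, 0, 0, 0, 0, 0.06], [0, 0, 0, 0, 0, 0], [0, 0, 0, 0, 0, 0]])

```text
time_s: 5.58
tool_pos: [0.4879, -0.2085, 0.1155]
eef_rot: [180.0, -0.0, 27.9]
force: [1.4, -1.3, 0.7]
opening: 0.0345
finger_force: 59.9
```

```bash
cat > ptr.py <<'E'
from h import *
def gap(im):
    A=rect('top',im,0,80,60,110,.0915,6).astype(float)  # rows: x=80-r/6
    g=A.mean(2)
    # mark: dark row minimum in y 92..102 (cols 48..108)
    m=g[:,40:115].mean(1); m=cv2.GaussianBlur(m[:,None],(1,0) if 0 else (1,5),0)[:,0]
    xs=80-np.arange(len(m))/6; w=np.where((xs>40)&(xs<50),np.maximum(np.percentile(m,60)-m-3,0),0)
    mark=(w*xs).sum()/w.sum()
    o=A[:,:,2]-A[:,:,0]; o=np.maximum(o-25,0)[:,120:280]
    ptr=(o.sum(1)*xs).sum()/o.sum()
    return mark,ptr,mark-ptr,o.sum()
E
python3 - <<'E'
from ptr import *
print(gap(cv2.imread('pics/top0.png')))
print(gap(robot.capture('top'))); s=robot.state(); print(s['torque'],s['force'],s['joint_positions'])
E
```

```text
(np.float64(44.721109999957264), np.float64(28.030590169214456), np.float64(16.690519830742808), np.float64(109703.0))
(np.float64(44.62805741754974), np.float64(32.82110416602519), np.float64(11.806953251524554), np.float64(129908.0))
[-0.24461925 -0.18348613  0.12408813] [ 0.66958987 -1.20136937  0.77054599] [-2.78306199e+01  1.56402515e+01  1.11303446e+02 -1.34980481e-02
  5.30311225e+01  3.43171985e+01]
```

The pointer moved 4.9 mm for 27°, as predicted. 11.8 mm remains, so I turn further in small steps.

>>> carry_out(increments=[[0, 0, 0, 0, 0, 0.06], [0, 0, 0, 0, 0, 0.06], [0, 0, 0, 0, 0, 0.06], [0, 0, 0, 0, 0, 0.06], [0, 0, 0, 0, 0, 0.06], [0, 0, 0, 0, 0, 0.06], [0, 0, 0, 0, 0, 0.06], [0, 0, 0, 0, 0, 0.06], [0, 0, 0, 0, 0, 0.06], [0, 0, 0, 0, 0, 0.06], [0, 0, 0, 0, 0, 0.06], [0, 0, 0, 0, 0, 0.06], [0, 0, 0, 0, 0, 0.06], [0, 0, 0, 0, 0, 0.06], [0, 0, 0, 0, 0, 0], [0, 0, 0, 0, 0, 0]])

```text
time_s: 6.97
tool_pos: [0.488, -0.2096, 0.1155]
eef_rot: [179.9, -0.1, -20.2]
force: [1.3, -4.8, -1.4]
opening: 0.0343
finger_force: 59.7
```

```bash
python3 - <<'E'
from ptr import *
print(gap(robot.capture('top'))); print(gap(robot.capture('top')))
E
```

```text
(np.float64(44.59581492836635), np.float64(41.299879024379806), np.float64(3.295935903986546), np.float64(124543.0))
(np.float64(44.61113955014717), np.float64(41.30716611404846), np.float64(3.3039734360987154), np.float64(122749.0))
```

>>> carry_out(increments=[[0, 0, 0, 0, 0, 0.05], [0, 0, 0, 0, 0, 0.05], [0, 0, 0, 0, 0, 0.05], [0, 0, 0, 0, 0, 0.05], [0, 0, 0, 0, 0, 0.05], [0, 0, 0, 0, 0, 0.05], [0, 0, 0, 0, 0, 0.05], [0, 0, 0, 0, 0, 0.02], [0, 0, 0, 0, 0, 0], [0, 0, 0, 0, 0, 0], [0, 0, 0, 0, 0, 0]])

```text
time_s: 7.98
tool_pos: [0.4878, -0.21, 0.1155]
eef_rot: [179.9, -0.1, -41.3]
force: [1.4, -6.7, -1.5]
opening: 0.0345
finger_force: 59.8
```

```bash
python3 - <<'E'
from ptr import *
t=robot.capture('top'); s=robot.capture('side'); print(gap(t))
cv2.imwrite('pics/t3.png',t); cv2.imwrite('pics/s3.png',s)
cv2.imwrite('pics/r3.png',np.hstack([rect(n,i,10,80,60,110,.0915,6) for n,i in(('top',t),('side',s))]))
E
```

```text
(np.float64(44.64639225445425), np.float64(44.97023370233702), np.float64(-0.3238414478827707), np.float64(124660.0))
```

View pics/r3.png

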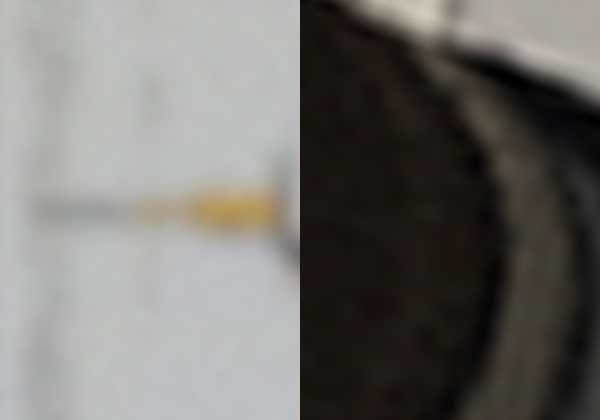

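In the top view the pointer is in line with the long mark at row 210 (the side view is hidden by the arm). Releasing and rising.

>>> carry_out(increments=[[0, 0, 0, 0, 0, 0], [0, 0, 0, 0, 0, 0], [0, 0, 0, 0, 0, 0], [0, 0, 0, 0, 0, 0], [0, 0, 0, 0, 0, 0], [0, 0, 0, 0, 0, 0], [0, 0, 0, 0, 0, 0], [0, 0, 0, 0, 0, 0], [0, 0, -0.02, 0, 0, 0], [0, 0, -0.03, 0, 0, 0], [0, 0, -0.03, 0, 0, 0], [0, 0, -0.03, 0, 0, 0], [0, 0, -0.03, 0, 0, 0], [0, 0, 0, 0, 0, 0]], claw=100)

```text
time_s: 9.25
tool_pos: [0.4918, -0.2103, 0.2631]
eef_rot: [-179.8, -0.7, -41.5]
force: [1.1, -0.3, 1.5]
opening: 0.0854
finger_force: 0.0
```

```bash
python3 - <<'E'
from ptr import *
t=robot.capture('top'); print(gap(t)); s=robot.state(); p=s['tool_pos'];y=np.radians(s['eef_rot'][2]); print(p,s['eef_rot'])
d=np.array([.5233,.2558])-p[:2]; print('dtool',np.cos(y)*d[0]+np.sin(y)*d[1],np.sin(y)*d[0]-np.cos(y)*d[1])
E
```

```text
(np.float64(44.67040290769134), np.float64(44.98074731671261), np.float64(-0.31034440902126903), np.float64(129878.0))
[ 0.49045691 -0.20965958  0.26014531] [-179.87020253   -0.51371207  -41.54759695]
dtool -0.28413240747144575 -0.37013519121706623
```

>>> carry_out(increments=[[-0.0219, -0.0285, 0, 0, 0, 0], [-0.0219, -0.0285, 0, 0, 0, 0], [-0.0219, -0.0285, 0, 0, 0, 0], [-0.0219, -0.0285, 0, 0, 0, 0], [-0.0219, -0.0285, 0, 0, 0, 0], [-0.0219, -0.0285, 0, 0, 0, 0], [-0.0219, -0.0285, 0, 0, 0, 0], [-0.0219, -0.0285, 0, 0, 0, 0], [-0.0219, -0.0285, 0, 0, 0, 0], [-0.0219, -0.0285, 0, 0, 0, 0], [-0.0219, -0.0285, 0, 0, 0, 0], [-0.0219, -0.0285, 0, 0, 0, 0], [-0.0213, -0.0281, 0, 0, 0, 0], [0, 0, 0, 0, 0, -0.12], [0, 0, 0, 0, 0, -0.12], [0, 0, 0, 0, 0, -0.12], [0, 0, 0, 0, 0, -0.12], [0, 0, 0, 0, 0, -0.12], [0, 0, 0, 0, 0, -0.12], [0, 0, 0, 0, 0, -0.12]])

```text
time_s: 10.97
tool_pos: [0.5196, 0.2568, 0.2536]
eef_rot: [180.0, 0.2, 6.9]
force: [-0.1, -0.0, -0.3]
opening: 0.085
finger_force: 0.0
```

>>> carry_out(increments=[[0, 0, 0.03, 0, 0, 0], [0, 0, 0.03, 0, 0, 0], [0, 0, 0.03, 0, 0, 0], [0, 0, 0.03, 0, 0, 0], [0, 0, 0.03, 0, 0, 0], [0, 0, 0, 0, 0, 0], [0, 0, 0, 0, 0, 0], [0, 0, 0, 0, 0, 0]])

```text
time_s: 11.63
tool_pos: [0.5212, 0.2573, 0.1062]
eef_rot: [-180.0, -0.0, 6.6]
force: [0.8, 0.3, 0.9]
opening: 0.0857
finger_force: 0.0
```

```bash
python3 - <<'E'
from ptr import *
t=robot.capture('top'); i=robot.capture('side'); s=robot.state(); p=s['tool_pos'];print(p,s['eef_rot'],s['joint_positions'])
y=np.radians(s['eef_rot'][2]); d=np.array([.5233,.2558])-p[:2]; print('dtool',np.cos(y)*d[0]+np.sin(y)*d[1],np.sin(y)*d[0]-np.cos(y)*d[1])
cv2.imwrite('pics/g.png',np.hstack([cv2.resize(t[150:270,160:280],(400,400)),cv2.resize(i[130:250,230:350],(400,400))]))
for n in('top','side'): print(proj(n,p),proj(n,[.5233,.2558,.012]))
print(np.round([tuple(unit(atz('side',200+352/1,0+0,.09)))],3)) if 0 else None
B=rect('side',i,10,80,60,110,.0915,6); cv2.imwrite('pics/r4.png',B)
E
```

```text
[0.5224728  0.25784701 0.10789698] [-179.93539281   -0.23389279    6.58004638] [2.19851069e+01 2.12495161e+01 1.04647112e+02 1.91441337e-04
 5.38607197e+01 1.05404816e+02]
dtool 0.0005871844550413066 0.002128316945559146
[200.10767651 204.5909551 ] [210.42527184 210.75790074]
[283.40256107 175.89872204] [284.89690041 202.71676822]
```

View pics/g.png

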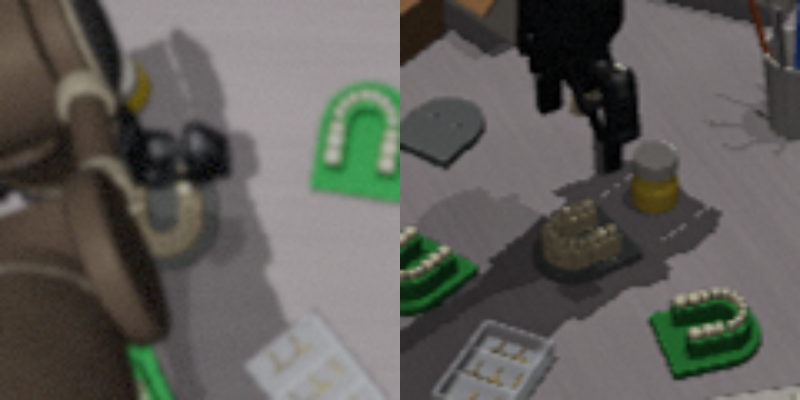

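The open fingers hover over the grey arch plate (top crop 175,210; side crop 590,240) and clear the jar. Descending with a small y correction, then closing.

>>> carry_out(increments=[[0, 0.001, 0.02, 0, 0, 0], [0, 0.0005, 0.02, 0, 0, 0], [0, 0, 0.02, 0, 0, 0], [0, 0, 0.02, 0, 0, 0], [0, 0, 0.0135, 0, 0, 0], [0, 0, 0, 0, 0, 0], [0, 0, 0, 0, 0, 0], [0, 0, 0, 0, 0, 0]])

```text
time_s: 12.4
tool_pos: [0.5224, 0.2562, 0.0137]
eef_rot: [-180.0, -0.2, 6.6]
force: [0.1, -0.1, 0.6]
opening: 0.085
finger_force: 0.0
```

>>> carry_out(increments=[[0, 0, 0, 0, 0, 0], [0, 0, 0, 0, 0, 0], [0, 0, 0, 0, 0, 0], [0, 0, 0, 0, 0, 0], [0, 0, 0, 0, 0, 0], [0, 0, 0, 0, 0, 0], [0, 0, 0, 0, 0, 0], [0, 0, 0, 0, 0, 0], [0, 0, 0, 0, 0, 0]], claw=0)

```text
time_s: 13.15
tool_pos: [0.5221, 0.2563, 0.0137]
eef_rot: [-179.9, -0.1, 6.6]
force: [-0.8, -0.2, 6.3]
opening: 0.0503
finger_force: 62.7
```

>>> carry_out(increments=[[0, 0, -0.01, 0, 0, 0], [0, 0, -0.02, 0, 0, 0], [0, 0, -0.03, 0, 0, 0], [0, 0, -0.03, 0, 0, 0], [0, 0, -0.03, 0, 0, 0], [0, 0, -0.02, 0, 0, 0], [0, 0, 0, 0, 0, 0]])

```text
time_s: 13.73
tool_pos: [0.5244, 0.257, 0.158]
eef_rot: [-179.9, -0.6, 6.6]
force: [-0.0, 0.3, -0.9]
opening: 0.0504
finger_force: 62.9
```

>>> carry_out(increments=[[-0.0038, 0.0354, 0, 0, 0, 0], [-0.0038, 0.0354, 0, 0, 0, 0], [-0.0038, 0.0354, 0, 0, 0, 0], [-0.0038, 0.0354, 0, 0, 0, 0], [-0.0038, 0.0354, 0, 0, 0, 0], [-0.0038, 0.0354, 0, 0, 0, 0], [-0.0038, 0.0354, 0, 0, 0, 0], [-0.0038, 0.0354, 0, 0, 0, 0], [-0.0038, 0.0354, 0, 0, 0, 0], [-0.0038, 0.0354, 0, 0, 0, 0], [-0.0039, 0.0356, 0, 0, 0, 0], [0, 0, 0, 0, 0, 0.0925], [0, 0, 0, 0, 0, 0.0925], [0, 0, 0, 0, 0, 0.0925], [0, 0, 0, 0, 0, 0.0925], [0, 0, 0, 0, 0, 0], [0, 0, 0, 0, 0, 0], [0, 0, 0, 0, 0, 0], [0, 0, 0, 0, 0, 0]])

```text
time_s: 15.32
tool_pos: [0.5235, -0.136, 0.1516]
eef_rot: [-180.0, 0.0, -14.5]
force: [0.3, -0.6, -1.5]
opening: 0.0503
finger_force: 63.2
```

```bash
python3 - <<'E'
from ptr import *
t=robot.capture('top'); i=robot.capture('side'); s=robot.state(); p=s['tool_pos'];print(p,s['eef_rot'],s['force'],s['torque'],unit(p),s['opening'])
cv2.imwrite('pics/h.png',np.hstack([cv2.resize(t[120:270,310:460],(400,400)),cv2.resize(i[200:350,290:440],(400,400))]))
B=rect('side',i,10,80,60,110,.0915,6); cv2.imwrite('pics/r4.png',B); print(gap(t))
E
```

```text
[ 0.5237397  -0.13608034  0.15193151] [ 1.79998627e+02  1.50972009e-02 -1.45645244e+01] [ 0.45676799 -0.18727619 -2.24575528] [0.03946154 0.00871996 0.03364714] [-0.02637023 -0.00095841] 0.05084642647463482
(np.float64(44.66624842970488), np.float64(45.044759565594646), np.float64(-0.3785111358897666), np.float64(95272.0))
```

View pics/h.png

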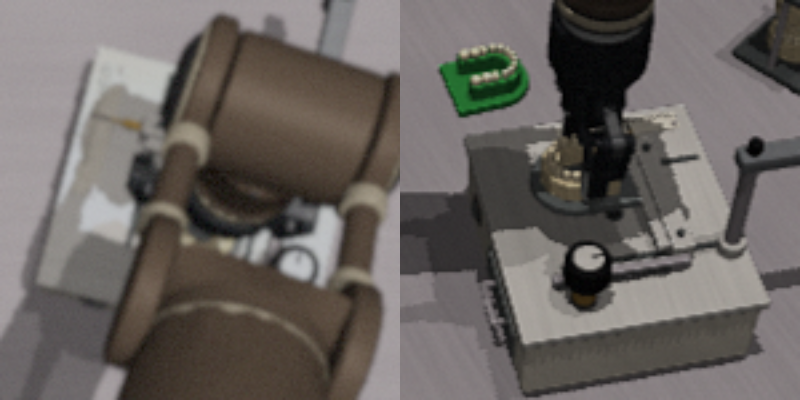

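The plate is held level above the table in front of the stop, knob clear, and the pointer is still on the mark. Lowering.

>>> carry_out(increments=[[0, 0.001, 0.015, 0, 0, 0], [0, 0, 0.015, 0, 0, 0], [0, 0, 0.01, 0, 0, 0], [0, 0, 0.003, 0, 0, 0], [0, 0, 0, 0, 0, 0], [0, 0, 0, 0, 0, 0], [0, 0, 0, 0, 0, 0]])

```text
time_s: 16.0
tool_pos: [0.5244, -0.1374, 0.1099]
eef_rot: [180.0, -0.1, -14.6]
force: [0.5, 0.2, -1.5]
opening: 0.0504
finger_force: 63.1
```

>>> carry_out(increments=[[0, 0, 0.001, 0, 0, 0], [0, 0, 0.001, 0, 0, 0], [0, 0, 0.001, 0, 0, 0], [0, 0, 0, 0, 0, 0], [0, 0, 0, 0, 0, 0]])

```text
time_s: 16.42
tool_pos: [0.5235, -0.1372, 0.1061]
eef_rot: [-180.0, 0.0, -14.6]
force: [-0.5, -0.1, -1.2]
opening: 0.0507
finger_force: 63.1
```

>>> carry_out(increments=[[0, 0, 0.001, 0, 0, 0], [0, 0, 0.001, 0, 0, 0], [0, 0, 0, 0, 0, 0], [0, 0, 0, 0, 0, 0], [0, 0, 0, 0, 0, 0]])

```text
time_s: 16.83
tool_pos: [0.5235, -0.1372, 0.104]
eef_rot: [-180.0, 0.0, -14.6]
force: [-0.2, -0.3, -1.6]
opening: 0.0505
finger_force: 63.2
```

>>> carry_out(increments=[[0, 0, 0.0005, 0, 0, 0], [0, 0, 0.0005, 0, 0, 0], [0, 0, 0, 0, 0, 0], [0, 0, 0, 0, 0, 0], [0, 0, 0, 0, 0, 0]])

```text
time_s: 17.25
tool_pos: [0.5237, -0.1372, 0.1037]
eef_rot: [-180.0, -0.0, -14.6]
force: [-1.5, 0.1, 6.1]
opening: 0.0504
finger_force: 64.0
```

The plate is on the table. I lighten the press, centre it, and slide toward the stop.

>>> carry_out(increments=[[0, 0, -0.0004, 0, 0, 0], [0.001, -0.001, 0, 0, 0, 0], [0.002, -0.001, 0, 0, 0, 0], [0.003, 0, 0, 0, 0, 0], [0.003, 0, 0, 0, 0, 0], [0.003, 0, 0, 0, 0, 0], [0.003, 0, 0, 0, 0, 0], [0.002, 0, 0, 0, 0, 0], [0.001, 0, 0, 0, 0, 0], [0, 0, 0, 0, 0, 0], [0, 0, 0, 0, 0, 0]])

```text
time_s: 18.17
tool_pos: [0.5418, -0.1396, 0.1037]
eef_rot: [-180.0, 0.0, -14.6]
force: [-1.8, 0.6, 5.1]
opening: 0.0502
finger_force: 63.9
```

```bash
cat > st.py <<'E'
from ptr import *
def st():
    t=robot.capture('top'); i=robot.capture('side'); F=np.mean([robot.state()['force'] for _ in range(1)],0)
    s=robot.state(); p=s['tool_pos']; f=s['force']
    print('unit',np.round(unit(p)*1e3,1),'z',p[2],'rot',np.round(s['eef_rot'],2),'F unit',np.round(RU.T@f[:2],1),round(f[2],1),'T',np.round(s['torque'],2),'gap',np.round(gap(t),2)); return t,i
E
python3 -c "
from st import *
t,i=st()"
```

```text
unit [-8.   0.2] z 0.10369938281949811 rot [-179.97   -0.    -14.63] F unit [-2.7  0.4] 5.1 T [0.25 0.41 0.  ] gap [ 4.4710e+01  4.5040e+01 -3.3000e-01  9.6663e+04]
```

>>> carry_out(increments=[[0.001, 0, 0, 0, 0, 0], [0.001, 0, 0, 0, 0, 0], [0.001, 0, 0, 0, 0, 0], [0, 0, 0, 0, 0, 0], [0, 0, 0, 0, 0, 0]])

```text
time_s: 18.68
tool_pos: [0.5426, -0.1398, 0.1036]
eef_rot: [-180.0, 0.3, -14.6]
force: [-6.1, 1.2, 9.0]
opening: 0.0501
finger_force: 64.4
```

>>> carry_out(increments=[[0.001, 0, 0, 0, 0, 0], [0.001, 0, 0, 0, 0, 0], [0, 0, 0, 0, 0, 0], [0, 0, 0, 0, 0, 0]])

```text
time_s: 19.02
tool_pos: [0.5441, -0.1402, 0.1037]
eef_rot: [-180.0, 0.3, -14.6]
force: [-6.7, 1.4, 10.7]
opening: 0.0506
finger_force: 64.5
```

>>> carry_out(increments=[[0.001, 0, 0, 0, 0, 0], [0.001, 0, 0, 0, 0, 0], [0, 0, 0, 0, 0, 0], [0, 0, 0, 0, 0, 0]])

```text
time_s: 19.35
tool_pos: [0.5456, -0.1405, 0.1037]
eef_rot: [-180.0, 0.4, -14.6]
force: [-8.3, 2.1, 11.6]
opening: 0.0503
finger_force: 64.6
```

```bash
python3 -c "
from st import *
t,i=st()"
```

```text
unit [-4.1  0.2] z 0.10367088218550168 rot [-179.96    0.41  -14.64] F unit [-9.1 -0.3] 11.2 T [ 0.54  1.37 -0.11] gap [ 4.4580e+01  4.5040e+01 -4.6000e-01  9.9464e+04]
```

>>> carry_out(increments=[[0.001, 0, -0.0004, 0, 0, 0], [0.001, 0, 0, 0, 0, 0], [0, 0, 0, 0, 0, 0], [0, 0, 0, 0, 0, 0]])

```text
time_s: 19.78
tool_pos: [0.5466, -0.1408, 0.1036]
eef_rot: [-180.0, 0.5, -14.6]
force: [-10.0, 1.9, 11.7]
opening: 0.0506
finger_force: 64.5
```

>>> carry_out(increments=[[0.001, 0, 0, 0, 0, 0], [0, 0, 0, 0, 0, 0], [0, 0, 0, 0, 0, 0]])

```text
time_s: 20.03
tool_pos: [0.5466, -0.1408, 0.1036]
eef_rot: [-180.0, 0.7, -14.6]
force: [-10.8, 2.7, 13.3]
opening: 0.0505
finger_force: 64.8
```

>>> carry_out(increments=[[0.0005, 0, 0, 0, 0, 0], [0, 0, 0, 0, 0, 0], [0, 0, 0, 0, 0, 0]])

```text
time_s: 20.28
tool_pos: [0.5466, -0.1408, 0.1037]
eef_rot: [-180.0, 0.7, -14.6]
force: [-12.8, 3.2, 13.6]
opening: 0.0506
finger_force: 64.9
```

>>> carry_out(increments=[[0, 0, -0.0007, 0, 0, 0], [0, 0, 0, 0, 0, 0], [0.001, 0, 0, 0, 0, 0], [0.001, 0, 0, 0, 0, 0], [0, 0, 0, 0, 0, 0], [0, 0, 0, 0, 0, 0]])

```text
time_s: 20.78
tool_pos: [0.5466, -0.1408, 0.1037]
eef_rot: [-180.0, 1.0, -14.6]
force: [-16.5, 3.3, 14.6]
opening: 0.0505
finger_force: 64.9
```

```bash
python3 -c "
from st import *
t,i=st()
A=cv2.resize(i[225:320,325:420],(500,500),interpolation=cv2.INTER_CUBIC); cv2.imwrite('pics/f.png',A)
for x,y,z in((.035,.03,.09),(.025,-.045,.108),(.025,.05,.108),(.0191,-.026,.127),(.0191,.026,.127),(.0191,-.026,.1),(.035,-.035,.099),(.025,-.035,.099)): print(x,y,z,np.round((proj('side',[*world(x+.0006,y),z])-[325,225])*500/95))
"
```

```text
unit [-3.1  0.3] z 0.10364211313545435 rot [-179.95    1.    -14.65] F unit [-16.4  -0.8] 16.0 T [ 0.65  2.48 -0.21] gap [ 4.4670e+01  4.5010e+01 -3.4000e-01  9.8146e+04]
0.035 0.03 0.09 [282. 227.]
0.025 -0.045 0.108 [316. 337.]
0.025 0.05 0.108 [251. 170.]
0.0191 -0.026 0.127 [294. 275.]
0.0191 0.026 0.127 [258. 183.]
0.0191 -0.026 0.1 [287. 316.]
0.035 -0.035 0.099 [329. 328.]
0.025 -0.035 0.099 [307. 332.]
```

View pics/f.png

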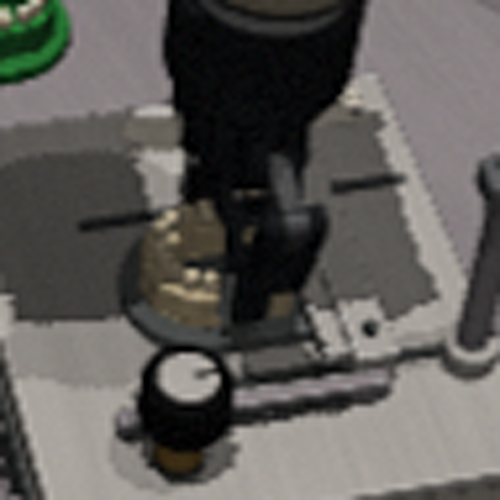

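The plate's straight edge is under the lip, crossing the lip edge at (305,335), as predicted for home. The position has stalled at 16 N. The wrist has pitched 1° under load, so I level it.

>>> carry_out(increments=[[0, 0, 0, 0, 0.006, 0], [0, 0, 0, 0, 0.006, 0], [0, 0, 0, 0, 0.006, 0], [0, 0, 0, 0, 0, 0], [0, 0, 0, 0, 0, 0], [0, 0, 0, 0, 0, 0]])

```text
time_s: 21.38
tool_pos: [0.5468, -0.1408, 0.1037]
eef_rot: [-180.0, -0.1, -14.7]
force: [-15.3, 3.4, 15.3]
opening: 0.0505
finger_force: 65.0
```

```bash
python3 -c "
from st import *
t,i=st()"
```

```text
unit [-2.9  0.3] z 0.10365916607599668 rot [-1.7995e+02 -5.0000e-02 -1.4660e+01] F unit [-15.5  -0.8] 15.2 T [ 0.75  2.62 -0.19] gap [ 4.4690e+01  4.5050e+01 -3.6000e-01  9.6971e+04]
```

>>> carry_out(increments=[[0, 0, -0.0005, 0, 0, 0], [0, 0, -0.0005, 0, 0, 0], [0, 0, 0, 0, 0, 0], [0, 0, 0, 0, 0, 0]])

```text
time_s: 21.82
tool_pos: [0.5467, -0.1408, 0.1037]
eef_rot: [-180.0, -0.1, -14.7]
force: [-13.2, 3.2, 10.7]
opening: 0.0505
finger_force: 64.5
```

>>> carry_out(increments=[[0.001, 0, 0, 0, 0.003, 0], [0.001, 0, 0, 0, 0, 0], [0, 0, 0, 0, 0, 0], [0, 0, 0, 0, 0, 0]])

```text
time_s: 22.15
tool_pos: [0.5468, -0.1408, 0.1036]
eef_rot: [-179.9, 0.0, -14.7]
force: [-17.0, 3.8, 13.9]
opening: 0.0504
finger_force: 64.9
```

```bash
python3 -c "
from st import *
t,i=st()"
```

```text
unit [-2.9  0.3] z 0.10365390106069104 rot [-1.7995e+02  3.0000e-02 -1.4650e+01] F unit [-18.   -0.8] 14.0 T [ 0.75  2.95 -0.2 ] gap [ 4.470e+01  4.506e+01 -3.600e-01  9.533e+04]
```

It stays put under an 18 N push, so it is home. A residual Tz of −0.2 suggests the right corner is bearing first, so I ease the yaw clockwise slightly and watch the moment.

>>> carry_out(increments=[[0, 0, 0, 0, 0, 0.004], [0, 0, 0, 0, 0, 0.004], [0, 0, 0, 0, 0, 0], [0, 0, 0, 0, 0, 0], [0, 0, 0, 0, 0, 0]])

```text
time_s: 22.67
tool_pos: [0.5471, -0.1406, 0.1037]
eef_rot: [-179.9, -0.0, -15.1]
force: [-15.5, 4.1, 14.6]
opening: 0.0506
finger_force: 64.9
```

```bash
python3 -c "
from st import *
t,i=st()"
```

```text
unit [-2.7  0.5] z 0.10365164176446265 rot [-179.93    0.    -15.1 ] F unit [-17.   -0.2] 13.6 T [ 0.84  2.87 -0.16] gap [ 4.4690e+01  4.5020e+01 -3.3000e-01  9.8588e+04]
```

>>> carry_out(increments=[[0, 0, 0, 0, 0, 0.004], [0, 0, 0, 0, 0, 0.004], [0, 0, 0, 0, 0, 0], [0, 0, 0, 0, 0, 0], [0, 0, 0, 0, 0, 0]])

```text
time_s: 23.18
tool_pos: [0.5471, -0.1405, 0.1037]
eef_rot: [-179.9, -0.0, -15.4]
force: [-16.7, 3.7, 14.4]
opening: 0.0503
finger_force: 64.9
```

```bash
python3 -c "
from st import *
t,i=st()"
```

```text
unit [-2.6  0.7] z 0.10363225197451896 rot [-179.95    0.    -15.43] F unit [-17.   -0.2] 13.5 T [0.98 2.84 0.33] gap [ 4.4670e+01  4.5040e+01 -3.7000e-01  9.7361e+04]
```

>>> carry_out(increments=[[0, 0, 0, 0, 0, -0.003], [0, 0, 0, 0, 0, 0], [0, 0, 0, 0, 0, 0], [0, 0, 0, 0, 0, 0]])

```text
time_s: 23.62
tool_pos: [0.5471, -0.1405, 0.1037]
eef_rot: [-179.9, -0.0, -15.3]
force: [-16.9, 4.9, 14.3]
opening: 0.0508
finger_force: 64.9
```

```bash
python3 -c "
from st import *
t,i=st()"
```

```text
unit [-2.6  0.7] z 0.10363849485668833 rot [-179.93   -0.    -15.33] F unit [-17.6  -0.3] 13.6 T [0.87 2.87 0.02] gap [ 4.47700e+01  4.50800e+01 -3.10000e-01  1.00951e+05]
```

```bash
python3 -c "
from cell import robot
print(robot.job_done())"
```

```text
the job is handed in; nothing more can be done
None
```

The job is handed in at about 24 s; the hand-in returned no verdict. The pointer reads within about 0.5 mm of the long mark, and the grey arch plate is held pressed home and square against the stop at about 17 N. I saw no contact with the other things, but took no final picture of the bench to check them.

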